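# Put a mixed-up spice crate right and close it for stacking

## Task

This crate must go out with exactly two red-capped and two green-capped spice jars, one standing in each pocket: see what is in it now, stand whatever does not belong or is too many upright on the sheet-pan tray, and fetch what is missing from there, so that the spare jars and both stacks of baking cups are left standing on the tray. Finish with both of the crate's steel bars swung fully in, lying across the rims, ready for the next crate to be stacked on it. Knock nothing over and leave the two tubs and the spray bottle where they are.

Things in the scene. Friction and masses are not known exactly. Their poses are not given: they have to be found in the camera images.
- crate: Blue open crate, fixed, 212 (x) by 212 (y) mm outside, rim 116 mm high, walls 6 mm; right or left of the tray, turned up to 0.15 rad. Origin: centre of its underside, on the table; z up. Its grey insert (top 26 mm up) has four 62 mm square pockets, 2 by 2, floors 4 mm above the underside. One steel bar swings over its -x half, one over its +x half.
- pocket_0 (a point): Centre of the floor of pocket 0 of the crate, at (-40, -42) mm in the crate's x, y; 4 mm above the table. At the start every pocket is full.
- pocket_1 (a point): Centre of the floor of pocket 1 of the crate, at (-40, +42) mm in the crate's x, y; 4 mm above the table. At the start every pocket is full.
- pocket_2 (a point): Centre of the floor of pocket 2 of the crate, at (+40, -42) mm in the crate's x, y; 4 mm above the table. At the start every pocket is full.
- pocket_3 (a point): Centre of the floor of pocket 3 of the crate, at (+40, +42) mm in the crate's x, y; 4 mm above the table. At the start every pocket is full.
- tray: Bare aluminium sheet pan used as the stock tray, 256 (x) by 192 (y) mm with an 18 mm high rim 3 mm thick, floor 4 mm above the table, flat area 252 by 188 mm. It does not move when pushed. Origin: centre of its underside; z up. It has free room for two more things at the start.
- red_1: Spice jar with a red cap whose middle is green, 47 mm across, 97 mm tall (the cap is the upper 20 mm and as wide as the jar), about 0.11 kg. Origin: centre of its underside; z is its upright axis. There are three alike, any of them in the crate or on the tray.
- red_2: Spice jar with a red cap whose middle is green, 47 mm across, 97 mm tall (the cap is the upper 20 mm and as wide as the jar), about 0.11 kg. Origin: centre of its underside; z is its upright axis. There are three alike, any of them in the crate or on the tray.
- red_3: Spice jar with a red cap whose middle is green, 47 mm across, 97 mm tall (the cap is the upper 20 mm and as wide as the jar), about 0.11 kg. Origin: centre of its underside; z is its upright axis. There are three alike, any of them in the crate or on the tray.
- green_1: Spice jar with an all-green cap, 46 mm across, 106 mm tall (the cap is the upper 20 mm and as wide as the jar), about 0.11 kg. Origin: centre of its underside; z is its upright axis. There are three alike, any of them in the crate or on the tray.
- green_2: Spice jar with an all-green cap, 46 mm across, 106 mm tall (the cap is the upper 20 mm and as wide as the jar), about 0.11 kg. Origin: centre of its underside; z is its upright axis. There are three alike, any of them in the crate or on the tray.
- green_3: Spice jar with an all-green cap, 46 mm across, 106 mm tall (the cap is the upper 20 mm and as wide as the jar), about 0.11 kg. Origin: centre of its underside; z is its upright axis. There are three alike, any of them in the crate or on the tray.
- cups_a: Stack of white fluted paper baking cups, 55 mm across at the top (52 mm where the fingers hold), 72 mm tall, 30 g; it starts in one of the crate's pockets. Origin: centre of its underside; z is its upright axis.
- cups_b: A second, equal stack of white baking cups, 55 mm across and 72 mm tall, that stands on the tray. Origin: centre of its underside; z is its upright axis.
- bar_near (a joint): Angle in rad of the bar at the crate's -x end, a U of 9 mm round steel wire whose 230 mm cross bar runs along the crate's y. 0 = fully in, lying across the crate on the side walls' rims; 2.1 = fully out, slanting up past the -x end. Slightly stiff hinge (2 N at the cross bar): it stays where it is left. It may start anywhere: in, out or upright.
- bar_near_mid (a point): Middle of that bar's cross bar, on its centre line, 53 mm from the hinge line; fully in it lies 120.5 mm above the table and 30 mm from the crate's centre. The round bar can be pinched anywhere along it and turns between the fingers.
- bar_near_hinge (a point): Point on that bar's hinge line (along the crate's y), midway across the crate, 80 mm from its centre and 104 mm above the table; from fully in, the cross bar swings up, over and outward about it.
- bar_far (a joint): Angle in rad of the bar at the crate's +x end, a U of 9 mm round steel wire whose 230 mm cross bar runs along the crate's y. 0 = fully in, lying across the crate on the side walls' rims; 2.1 = fully out, slanting up past the +x end. Slightly stiff hinge (2 N at the cross bar): it stays where it is left. It starts out, or nearly so.
- bar_far_mid (a point): Middle of that bar's cross bar, on its centre line, 53 mm from the hinge line; fully in it lies 120.5 mm above the table and 30 mm from the crate's centre. The round bar can be pinched anywhere along it and turns between the fingers.
- bar_far_hinge (a point): Point on that bar's hinge line (along the crate's y), midway across the crate, 80 mm from its centre and 104 mm above the table; from fully in, the cross bar swings up, over and outward about it.
- tub_teal: Bystander: small white tub with a turquoise lid, 72 mm across, 60 mm tall. Origin: centre of its underside.
- tub_white: Bystander: small all-white lidded tub, 77 mm across, 80 mm tall. Origin: centre of its underside.
- sprayer: Bystander: white spray bottle, 54 by 119 mm, 262 mm tall. Origin: centre of its underside.
Things that resemble listed ones, but are neither listed nor needed, are in the scene too. Leave any orange look-alike of the green_3 alone. Leave any yellow look-alike of the green_1 alone.

How it is judged:
At the end, for the whole second after the job is handed in: Two red- and two green-capped jars stand in the four pockets, on the floors (6 mm), upright (0.12 rad); the third of each and both cup stacks stand likewise on the tray (origin within 122 by 90 mm of its centre); both bars within 0.15 rad of fully in; jars and cups at rest (0.02 m/s) ((((x of red_1 in the frame of tray between -0.122 and 0.122 m and y of red_1 in the frame of tray between -0.09 and 0.09 m and z of red_1 in the frame of tray between -0.002 and 0.01 m and angle between red_1's own z axis and vertical below 0.12 rad) and (x of red_2 in the frame of crate between -0.076 and 0.076 m and y of red_2 in the frame of crate between -0.08 and 0.08 m and z of red_2 in the frame of crate between -0.002 and 0.01 m and angle between red_2's own z axis and vertical below 0.12 rad) and (x of red_3 in the frame of crate between -0.076 and 0.076 m and y of red_3 in the frame of crate between -0.08 and 0.08 m and z of red_3 in the frame of crate between -0.002 and 0.01 m and angle between red_3's own z axis and vertical below 0.12 rad)) or ((x of red_2 in the frame of tray between -0.122 and 0.122 m and y of red_2 in the frame of tray between -0.09 and 0.09 m and z of red_2 in the frame of tray between -0.002 and 0.01 m and angle between red_2's own z axis and vertical below 0.12 rad) and (x of red_1 in the frame of crate between -0.076 and 0.076 m and y of red_1 in the frame of crate between -0.08 and 0.08 m and z of red_1 in the frame of crate between -0.002 and 0.01 m and angle between red_1's own z axis and vertical below 0.12 rad) and (x of red_3 in the frame of crate between -0.076 and 0.076 m and y of red_3 in the frame of crate between -0.08 and 0.08 m and z of red_3 in the frame of crate between -0.002 and 0.01 m and angle between red_3's own z axis and vertical below 0.12 rad)) or ((x of red_3 in the frame of tray between -0.122 and 0.122 m and y of red_3 in the frame of tray between -0.09 and 0.09 m and z of red_3 in the frame of tray between -0.002 and 0.01 m and angle between red_3's own z axis and vertical below 0.12 rad) and (x of red_1 in the frame of crate between -0.076 and 0.076 m and y of red_1 in the frame of crate between -0.08 and 0.08 m and z of red_1 in the frame of crate between -0.002 and 0.01 m and angle between red_1's own z axis and vertical below 0.12 rad) and (x of red_2 in the frame of crate between -0.076 and 0.076 m and y of red_2 in the frame of crate between -0.08 and 0.08 m and z of red_2 in the frame of crate between -0.002 and 0.01 m and angle between red_2's own z axis and vertical below 0.12 rad))) and (((x of green_1 in the frame of tray between -0.122 and 0.122 m and y of green_1 in the frame of tray between -0.09 and 0.09 m and z of green_1 in the frame of tray between -0.002 and 0.01 m and angle between green_1's own z axis and vertical below 0.12 rad) and (x of green_2 in the frame of crate between -0.076 and 0.076 m and y of green_2 in the frame of crate between -0.08 and 0.08 m and z of green_2 in the frame of crate between -0.002 and 0.01 m and angle between green_2's own z axis and vertical below 0.12 rad) and (x of green_3 in the frame of crate between -0.076 and 0.076 m and y of green_3 in the frame of crate between -0.08 and 0.08 m and z of green_3 in the frame of crate between -0.002 and 0.01 m and angle between green_3's own z axis and vertical below 0.12 rad)) or ((x of green_2 in the frame of tray between -0.122 and 0.122 m and y of green_2 in the frame of tray between -0.09 and 0.09 m and z of green_2 in the frame of tray between -0.002 and 0.01 m and angle between green_2's own z axis and vertical below 0.12 rad) and (x of green_1 in the frame of crate between -0.076 and 0.076 m and y of green_1 in the frame of crate between -0.08 and 0.08 m and z of green_1 in the frame of crate between -0.002 and 0.01 m and angle between green_1's own z axis and vertical below 0.12 rad) and (x of green_3 in the frame of crate between -0.076 and 0.076 m and y of green_3 in the frame of crate between -0.08 and 0.08 m and z of green_3 in the frame of crate between -0.002 and 0.01 m and angle between green_3's own z axis and vertical below 0.12 rad)) or ((x of green_3 in the frame of tray between -0.122 and 0.122 m and y of green_3 in the frame of tray between -0.09 and 0.09 m and z of green_3 in the frame of tray between -0.002 and 0.01 m and angle between green_3's own z axis and vertical below 0.12 rad) and (x of green_1 in the frame of crate between -0.076 and 0.076 m and y of green_1 in the frame of crate between -0.08 and 0.08 m and z of green_1 in the frame of crate between -0.002 and 0.01 m and angle between green_1's own z axis and vertical below 0.12 rad) and (x of green_2 in the frame of crate between -0.076 and 0.076 m and y of green_2 in the frame of crate between -0.08 and 0.08 m and z of green_2 in the frame of crate between -0.002 and 0.01 m and angle between green_2's own z axis and vertical below 0.12 rad))) and x of cups_a in the frame of tray between -0.122 and 0.122 m and y of cups_a in the frame of tray between -0.09 and 0.09 m and z of cups_a in the frame of tray between -0.002 and 0.01 m and angle between each of cups_a, cups_b's own z axis and vertical below 0.12 rad and x of cups_b in the frame of tray between -0.122 and 0.122 m and y of cups_b in the frame of tray between -0.09 and 0.09 m and z of cups_b in the frame of tray between -0.002 and 0.01 m and value of joint each of bar_near, bar_far below 0.15 rad and linear speed of each of red_1, red_2, red_3, green_1, green_2, green_3, cups_a, cups_b below 0.02 m/s); the robot touches nothing.
It fails at once if the small tub with the turquoise lid is shoved aside (more than 30 mm) or tipped (distance of tub_teal from where it was at the start of the episode above 0.03 m or angle between tub_teal's own z axis and vertical above 0.35 rad).
It fails at once if the white tub is shoved aside (more than 30 mm) or tipped (distance of tub_white from where it was at the start of the episode above 0.03 m or angle between tub_white's own z axis and vertical above 0.35 rad).
It fails at once if the spray bottle is shoved aside (more than 30 mm) or tipped (distance of sprayer from where it was at the start of the episode above 0.03 m or angle between sprayer's own z axis and vertical above 0.35 rad).
It fails at once if a jar or a stack of cups is knocked over (angle between any of red_1, red_2, red_3, green_1, green_2, green_3, cups_a, cups_b's own z axis and vertical above 0.7 rad).
It also fails if it takes over 72 s, if anything falls off the work surface, if the arm or the gripper's body presses on something with over 40 N, if the wrist force passes 120 N, or if a joint passes its speed limit or range.

## Robot

A 7-joint arm with a two-finger parallel gripper is mounted at the origin on a cart in front of the work surface, level with it; the furniture and walls round the work are solid. World frame = base frame: x ahead of the robot, y to its left, z up, the work surface at z = 0. Lengths are in m, angles in rad, forces in N, time in s.
With the tool pointing down it reaches from about 0.4 to 0.85 m from the base axis. Payload 6.9 kg.
Tool frame: the origin (TCP) lies midway between the tips of the shut fingers; the grasp point (between the pads) lies behind it (ctrl.pinch_z is the z of the grasp point in the tool frame, in m); z points along the fingers, y is the line along which they close (so a half turn about z gives the same grasp; the last joint's range is limited). The gripper opens to 85 mm and grips with 20 to 120 N. Pads are 22 mm wide; open, the fingers measure 114 mm over their backs; the gripper's body (76 mm by 85 mm) begins 54 mm behind the grasp point. The pads swing forward as they close: fully open they stand 13 mm farther back than shut.
Start: joints at [-1.103, 0.507, -0.238, 1.5, 0.126, 1.149, -0.155], TCP at [0.221, 0.585, 0.231] pointing down, gripper open.
Joint ranges: [-3.08, 3.08], [-0.24, 2.05], [-1.43, 1.35], [0, 2.5], [-1.52, 4.66], [0.17, 1.96], [-2.89, 2.89]. Speed limits (rad/s): [2.39, 2.39, 3.14, 3.14, 3.14, 3.14, 3.14].

## Interface

Orientations are given as a unit quaternion [w, x, y, z].
In Python, from station import ctrl, get_state, vision, ticket, models gives the robot as it stands. Calls block until the motion is done:
- ctrl.movep(position, orientation): joint-space move of the TCP to a pose.
- ctrl.movel(position, frame=None, max_speed=0.15): straight line of the TCP; frame=None keeps the orientation; max_speed is the mean speed in m/s.
- ctrl.set_joints(angles): joint-space move.
- ctrl.ungrasp() and ctrl.close_gripper(force=None): open the fingers fully, or close them until they stop; force is the grip in N (None keeps the last).
- ctrl.pause(seconds).
- ctrl.ik(position, orientation): joint angles nearest the present ones, or None.
- get_state(): the state.
- vision.grab_frame(name): name is "side" or "top" or "wrist"; returns (picture, depth): 480x640x3 uint8, blue, green, red; 480x640 float32, m along the optical axis (not along the pixel's ray), 0 where there is no reading.
- vision.camera_info(name): a dict with "mtx" (3x3 intrinsics, pixels), "dist_coeffs" ([k1, k2, p1, p2, k3] as OpenCV has them; the pictures are not rectified), "R" (3x3) and "t" (3): a world point X has camera coordinates R X + t; the wrist camera has in their place "hand_eye" (4x4, takes a point from camera to tool coordinates, whose origin is the TCP and whose axes are the flange's). Camera axes: x right, y down, z forward; pixel columns grow to the right and rows downward; lengths in m; the calibration is good to about 2 mm. A picture is of the moment at which its call begins: read the wrist's pose just before it. camera_info takes no time and is no camera call.
A pose or a line that the arm cannot do raises ctrl.Unreachable and nothing moves.
- ticket.close_job(): hands the job in; it is judged then, once.
Trained networks look in the newest picture that a camera, given by its name, has taken for a name from the list of things; names that differ only in an ending like _2 or _b are one class to them, and where a whole thing is asked for, a point or a joint stands for the part that bears it (a point fixed in the world has none). Each returns a list of dicts, best first, with "p" (0 to 1); they miss things now and then, are a little off and sometimes report something else, mostly with a low value. They report only what shows in the picture. A call takes as long as a camera call. They do not tell look-alikes from the thing itself.
- models.recognise(camera, target): "point" ([column, row] in pixels, amid what is visible of it).
- models.masks_of(camera, target): "mask" (480x640 bool, what is visible of it) and "point" ([column, row] in pixels, amid what is visible of it).
The state is a dict: "time": time; "qpos": joint angles; "qd": joint speeds; "tau": joint torques, N m; "tcp_pos": TCP position; "eef_rot": TCP orientation; "contact_force": force on the tool from outside, world axes, zero at the start; "wrist_torque": the same for the moment, N m; "width": finger opening in m; "gripper_force": force on a finger pad.
Only numpy, scipy, OpenCV 4.12 (cv2) and the standard library are available. Lean on these libraries where they do the work, as an engineer would, in place of code of your own. Each camera call takes 0.05 s, during which the arm holds its last target. There are 200 camera calls.

## Working session

There is one attempt and no reset: what is moved stays moved. The work goes in short steps, each a Python script; the robot and the scene stay as the last script left them, time stands still between calls to the robot, and variables do not carry over. Pictures are saved under pics/ and viewed, at most 10 in all, crops included, and the job is handed in when it is done.

```bash
ls; mkdir -p pics; python3 - <<'E'
from station import ctrl,get_state,vision,models
import cv2,numpy as np
s=get_state();print(s['time'],s['tcp_pos'],s['eef_rot'],s['width'],ctrl.pinch_z)
ims=[]
for n in ['top','side']:
    im,d=vision.grab_frame(n);np.savez(f'{n}.npz',im=im,d=d);cv2.imwrite(f'pics/{n}0.png',im)
    i=vision.camera_info(n);print(n,i)
    for t in ['crate','tray','red_1','green_1','cups_a','bar_near','bar_far','tub_teal','tub_white','sprayer']:
        print(n,t,[(np.round(r['point']).astype(int).tolist(),round(r['p'],2)) for r in models.recognise(n,t)])
print(vision.camera_info('wrist'))
E
```

```text
pics
0.0 [0.22112369 0.58401849 0.23041132] [-1.34965292e-04  1.79920423e-01  9.83680741e-01 -9.06573014e-04] 0.0855160403516729 -0.0187
top {'mtx': array([[477.06334575,   0.        , 317.37177858],
       [  0.        , 477.06334575, 238.12739705],
       [  0.        ,   0.        ,   1.        ]]), 'dist_coeffs': array([0.01988467, 0.        , 0.        , 0.        , 0.        ]), 'R': array([[ 0.02873961, -0.99902025, -0.0336537 ],
       [-0.99431674, -0.02511919, -0.10345645],
       [ 0.10250974,  0.03643574, -0.99406448]]), 't': array([0.24990988, 0.56042493, 0.96364074])}
top crate [([278, 262], 0.72)]
top tray [([431, 229], 0.75)]
top red_1 [([452, 265], 0.95), ([300, 247], 0.65), ([259, 246], 0.58), ([275, 206], 0.56)]
top green_1 [([416, 188], 0.97), ([285, 356], 0.91), ([412, 258], 0.82), ([294, 180], 0.65), ([258, 287], 0.62)]
top cups_a [([458, 230], 0.72), ([298, 283], 0.63), ([279, 262], 0.25), ([358, 345], 0.21)]
top bar_near [([274, 320], 0.86)]
top bar_far [([277, 206], 0.88)]
top tub_teal [([356, 345], 0.82)]
top tub_white [([203, 212], 0.61)]
top sprayer [([458
[... 930 characters left out ...]
43)]
side tub_white [([297, 186], 0.56), ([291, 242], 0.29)]
side sprayer [([467, 271], 0.78)]
{'mtx': array([[400.68924033,   0.        , 315.21069177],
       [  0.        , 400.68924033, 236.92767034],
       [  0.        ,   0.        ,   1.        ]]), 'dist_coeffs': array([-0.08996457,  0.        ,  0.        ,  0.        ,  0.        ]), 'hand_eye': array([[ 3.95961253e-04, -9.53726403e-01, -3.00675558e-01,
         7.75496197e-02],
       [ 9.99999823e-01,  2.44192302e-04,  5.42340516e-04,
        -3.08636944e-04],
       [-4.43821813e-04, -3.00675720e-01,  9.53726331e-01,
        -1.43423812e-01],
       [ 0.00000000e+00,  0.00000000e+00,  0.00000000e+00,
         1.00000000e+00]])}
```

```bash
python3 - <<'E'
import cv2
a=cv2.imread('pics/top0.png')[80:400,160:520];cv2.imwrite('pics/topc.png',cv2.resize(a,None,fx=1.85,fy=1.85,interpolation=cv2.INTER_CUBIC))
a=cv2.imread('pics/side0.png')[130:400,180:520];cv2.imwrite('pics/sidec.png',cv2.resize(a,None,fx=2,fy=2,interpolation=cv2.INTER_CUBIC))
E
```

```text
(no output)
```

View pics/topc.png

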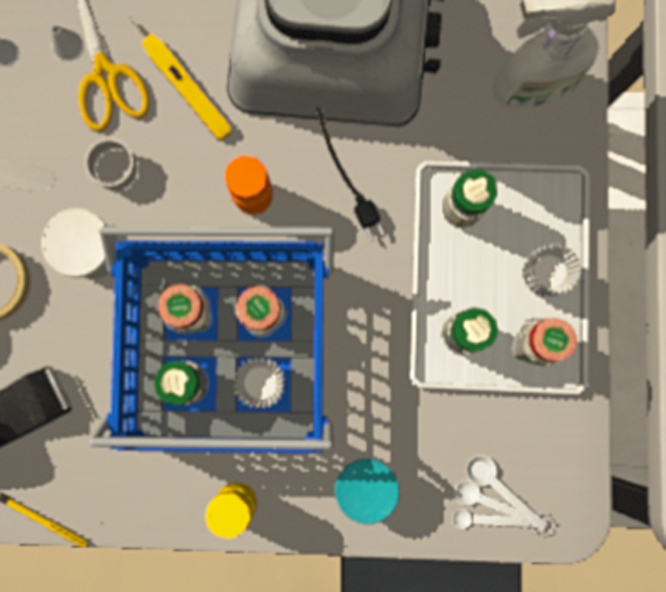

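View pics/sidec.png

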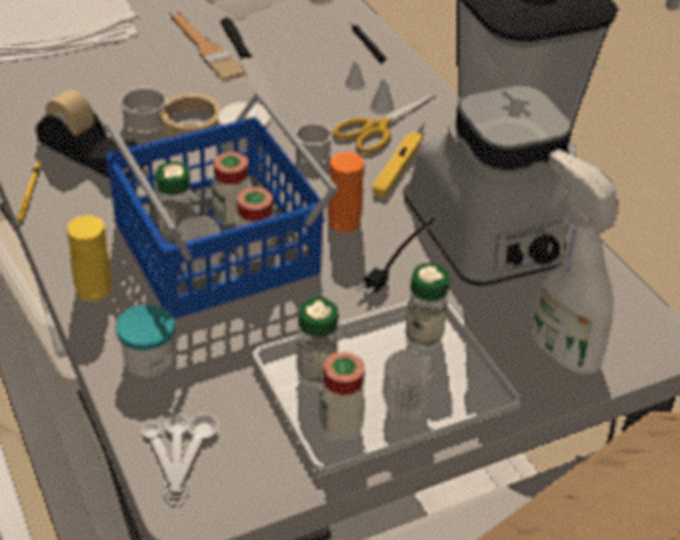

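Seen: the crate holds two red jars (top crop, back row), a green jar and the cups (crop 262,383, pocket 0). The tray holds two green jars, one red jar and cups_b. So I swap cups_a for one green jar and close both bars. Next I'll measure.

```bash
cat > h.py <<'E'
import cv2,numpy as np
from station import ctrl,get_state,vision,models
def cloud(n,d):
    i=vision.camera_info(n);h,w=d.shape
    uv=np.stack(np.meshgrid(np.arange(w),np.arange(h)),-1).reshape(-1,1,2).astype(np.float64)
    p=cv2.undistortPoints(uv,i['mtx'],i['dist_coeffs']).reshape(h,w,2)
    c=np.dstack([p[...,0]*d,p[...,1]*d,d])
    return (c-i['t'])@i['R'], d>0
E
python3 - <<'E'
from h import *
f=np.load('top.npz');im,d=f['im'],f['d'];P,ok=cloud('top',d)
hsv=cv2.cvtColor(im,cv2.COLOR_BGR2HSV)
blue=(hsv[...,0]>100)&(hsv[...,0]<130)&(hsv[...,1]>130)&ok
m=blue&(P[...,2]>.105)&(P[...,2]<.13)
q=P[m];print('rim',len(q),np.median(q[:,2]),cv2.minAreaRect(q[:,:2].astype(np.float32)))
vision.grab_frame('top')
for t in ['tray','bar_near','bar_far','tub_teal','tub_white','sprayer']:
    for r in models.masks_of('top',t)[:1]:
        k=r['mask']&ok;q=P[k]
        if t=='tray':
            q2=q[(q[:,2]>.012)&(q[:,2]<.024)];print('trayrim',cv2.minAreaRect(q2[:,:2].astype(np.float32)));q=q[q[:,2]<.024]
            print('trayall',cv2.minAreaRect(q[:,:2].astype(np.float32)))
        print(t,round(r['p'],2),len(q),np.round(np.percentile(q,[2,25,50,75,98],axis=0),3).tolist())
for t in ['red_1','green_1','cups_a']:
    for r in models.masks_of('top',t):
        q=P[r['mask']&ok]
        zt=np.percentile(q[:,2],95);k=q[q[:,2]>zt-.006]
        c,rad=cv2.minEnclosingCircle(k[:,:2].astype(np.float32))
        print(t,round(r['p'],2),np.round(r['point']),'ztop',round(zt,3),'c',np.round(c,4),'med',np.round(np.median(k[:,:2],0),4),'r',round(rad,4),len(k))
E
```

```text
rim 1801 0.11604077386306938 ((0.4890405833721161, 0.3374274969100952), (0.21599546074867249, 0.22698736190795898), 0.7111519575119019)
trayrim ((0.5819028615951538, 0.02831825613975525), (0.1977437138557434, 0.26417362689971924), 89.23627471923828)
trayall ((0.5826341509819031, 0.02688845992088318), (0.2014836221933365, 0.26905542612075806), 89.54544067382812)
tray 0.6 8880 [[0.454, -0.066, 0.001], [0.516, -0.019, 0.004], [0.586, 0.027, 0.005], [0.648, 0.086, 0.007], [0.707, 0.124, 0.021]]
bar_far 0.88 932 [[0.572, 0.219, -0.001], [0.597, 0.256, 0.132], [0.601, 0.326, 0.148], [0.604, 0.407, 0.15], [0.635, 0.456, 0.153]]
tub_teal 0.68 949 [[0.309, 0.146, 0.057], [0.326, 0.163, 0.059], [0.34, 0.177, 0.06], [0.354, 0.191, 0.061], [0.371, 0.207, 0.064]]
tub_white 0.85 1073 [[0.564, 0.468, 0.025], [0.579, 0.486, 0.079], [0.596, 0.5, 0.08], [0.612, 0.515, 0.081], [0.631, 0.533, 0.084]]
sprayer 0.65 739 [[0.481, -0.032, 0.01], [0.492, -0.015, 0.072], [0.503, -0.002, 0.1], [0.513, 0.008, 0.103], [0.527, 0.013, 0.105]]
red_1 0.96 [301. 247.] ztop 0.104 c [0.5294 0.2976] med [0.5296 0.2976] r
[... 265 characters left out ...]
 389
green_1 0.89 [288. 355.] ztop 0.109 c [0.3165 0.3208] med [0.3168 0.3207] r 0.0223 426
green_1 0.81 [293. 178.] ztop 0.109 c [0.6687 0.3147] med [0.669  0.3145] r 0.0226 394
green_1 0.72 [255. 288.] ztop 0.113 c [0.4488 0.3799] med [0.449  0.3793] r 0.0225 412
green_1 0.58 [414. 188.] ztop 0.113 c [0.6573 0.073 ] med [0.6573 0.0728] r 0.0221 388
green_1 0.58 [411. 259.] ztop 0.113 c [0.5128 0.0713] med [0.5126 0.0714] r 0.0226 429
cups_a 0.86 [457. 230.] ztop 0.075 c [ 0.5822 -0.0186] med [ 0.5825 -0.0248] r 0.0268 122
cups_a 0.63 [297. 285.] ztop 0.075 c [0.4515 0.2954] med [0.4522 0.2921] r 0.0266 93
cups_a 0.53 [414. 189.] ztop 0.113 c [0.6573 0.073 ] med [0.6573 0.0729] r 0.0221 385
```

```bash
cat >> h.py <<'E'
def q(psi): a=np.radians(psi)/2; return np.array([0,np.cos(a),np.sin(a),0])
def rep(tag):
    s=get_state();print(tag,round(s['time'],2),np.round(s['tcp_pos'],4),'w',round(s['width'],4),'F',np.round(s['contact_force'],1),'g',round(float(np.max(s['gripper_force'])),1))
E
python3 - <<'E'
from h import *
ctrl.close_gripper(20)
ctrl.movep([.425,.330,.25],q(180));rep('above')
ctrl.movel([.425,.330,.127]);rep('down')
ctrl.movel([.387,.330,.127],max_speed=.08);rep('pushed')
ctrl.movel([.41,.330,.2],max_speed=.25)
ctrl.ungrasp()
ctrl.movep([.4515,.295,.19],q(135));rep('over cups')
im,d=vision.grab_frame('wrist');cv2.imwrite('pics/w1.png',im)
im,d=vision.grab_frame('top');cv2.imwrite('pics/t1.png',im[80:400,160:520])
E
```

```text
above 3.61 [0.4243 0.3313 0.2501] w -0.0003 F [0.2 0.4 0.7] g 0.0
down 4.58 [0.4252 0.3307 0.1277] w 0.0002 F [-0.1 -0.5  0.3] g 0.0
pushed 5.2 [0.3863 0.3301 0.1272] w -0.0004 F [0.3 0.3 0.1] g 0.0
over cups 7.06 [0.451  0.2955 0.19  ] w 0.0852 F [0.1 0.5 0.2] g 0.0
```

View pics/w1.png

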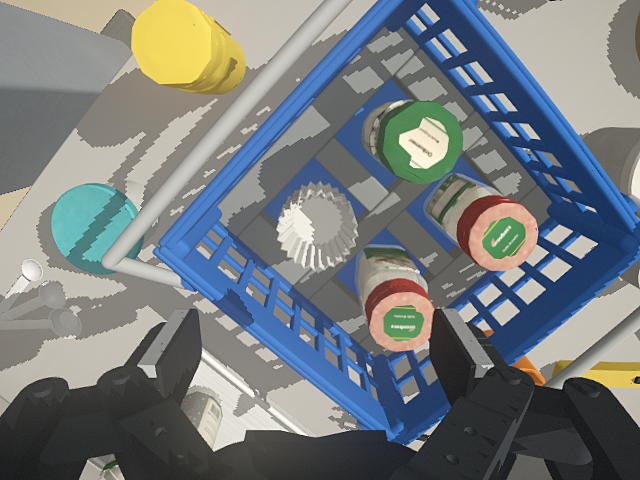

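The wrist view shows the near bar now outside the wall and the cups at (315,228), centred between the fingers. I'll go ahead with the pick.

```bash
python3 - <<'E'
from h import *
ctrl.movel([.4515,.295,.046],max_speed=.15);rep('at cups')
ctrl.close_gripper(20);rep('closed')
ctrl.movel([.4515,.295,.21],max_speed=.2);rep('lifted')
if get_state()['width']>.04:
    ctrl.movep([.585,.078,.2],q(180));rep('over tray')
    im,d=vision.grab_frame('wrist');cv2.imwrite('pics/w2.png',im)
E
```

```text
at cups 8.27 [0.4522 0.2965 0.0457] w 0.085 F [ 3.8  3.4 -3.3] g 0.0
closed 8.68 [0.4513 0.2947 0.046 ] w 0.0514 F [-0.8  0.5  1.2] g 20.9
lifted 9.65 [0.4509 0.2946 0.209 ] w 0.0514 F [ 0.8 -0.9 -0.4] g 21.0
over tray 10.72 [0.5844 0.0793 0.1994] w 0.0514 F [ 0.4  0.8 -0.7] g 20.9
```

View pics/w2.png

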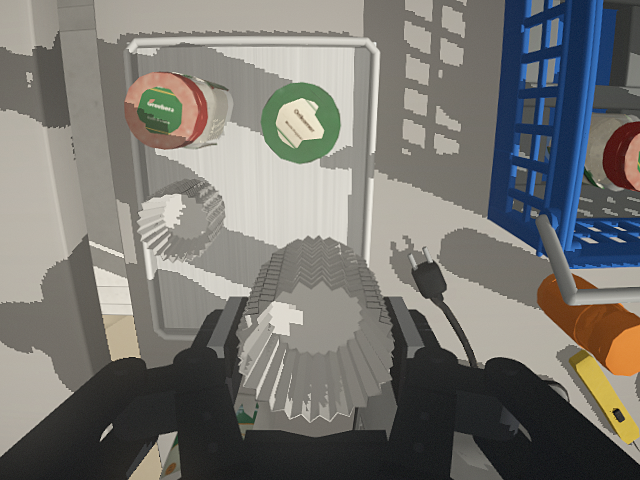

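The cups are held upright, with clear tray below them. Next I place them and fetch the far green jar.

```bash
python3 - <<'E'
from h import *
ctrl.movel([.585,.078,.0465],max_speed=.12);rep('down')
ctrl.ungrasp();ctrl.movel([.585,.078,.16],max_speed=.2)
ctrl.movel([.657,.073,.16],max_speed=.2)
ctrl.movel([.657,.073,.077],max_speed=.12);rep('at green')
ctrl.close_gripper(40);rep('closed')
ctrl.movel([.657,.073,.25],max_speed=.2);rep('lift')
if get_state()['width']>.035:
    ctrl.movep([.4494,.296,.25],q(135));rep('over pocket')
    im,d=vision.grab_frame('wrist');cv2.imwrite('pics/w3.png',im)
    im,d=vision.grab_frame('top');cv2.imwrite('pics/t3.png',im[80:400,160:520])
E
```

```text
down 12.21 [0.5854 0.0781 0.047 ] w 0.0512 F [-0.  -0.1 -0.5] g 21.0
at green 14.72 [0.6574 0.0731 0.0778] w 0.0852 F [-0.4 -0.8 -0.4] g 0.0
closed 15.18 [0.6575 0.0729 0.0778] w 0.0443 F [-0.4  0.1  5.5] g 40.4
lift 16.19 [0.6563 0.0729 0.2485] w 0.044 F [ 1.  -0.7 -0.8] g 40.7
over pocket 17.36 [0.4501 0.2952 0.2496] w 0.0442 F [ 0.1  1.  -1.2] g 40.7
```

View pics/w3.png

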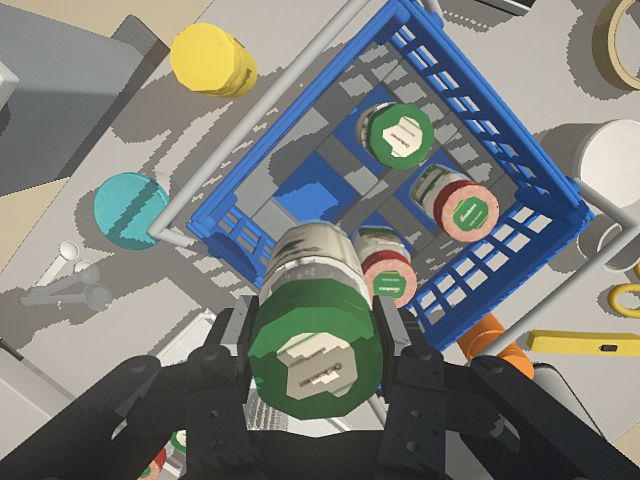

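View pics/t3.png

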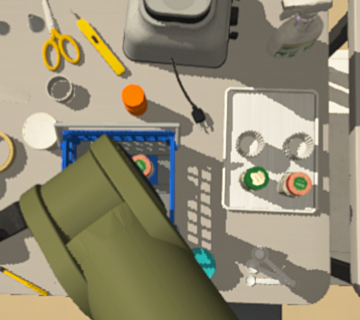

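The jar is held upright and pocket 0 is empty, at about (315,195). Both cup stacks stand on the tray. I'll lower with a force check.

```bash
python3 - <<'E'
from h import *
x,y=.4494,.2955
ctrl.movel([x,y,.11],max_speed=.15);rep('a')
for z in [.098,.09,.084,.0785]:
    ctrl.movel([x,y,z],max_speed=.06);rep('z')
    if abs(get_state()['contact_force'][2])>8: break
E
```

```text
a 18.54 [0.45   0.2958 0.1107] w 0.0437 F [ 0.3 -0.7 -1. ] g 40.7
z 18.89 [0.4492 0.2953 0.0977] w 0.0442 F [-0.2  0.2 -0.5] g 40.7
z 19.18 [0.4492 0.2953 0.0895] w 0.0442 F [ 0.3 -0.8  0. ] g 40.7
z 19.43 [0.4492 0.2953 0.0836] w 0.0437 F [ 0.8 -0.2 -0.7] g 40.7
z 19.68 [0.4493 0.2954 0.0782] w 0.044 F [ 0.9 -0.  -1.1] g 40.7
```

```bash
cat > bar.py <<'E'
from h import *
def swing(hx,s,start_deg,x0):   # s=+1: bar turns in toward +x (near), -1: far
    y=.337
    ctrl.movep([x0,y,.24],q(180));ctrl.movel([x0,y,.126],max_speed=.2);rep('beside')
    for a in range(start_deg,50,-15):
        t=np.radians(a)
        ctrl.movel([hx+s*(.053*np.cos(t)-.0155),y,max(.126,.104+.053*np.sin(t)-.015)],max_speed=.1)
    rep('swung')
    x,_,z=get_state()['tcp_pos']
    ctrl.movel([x-s*.012,y,z],max_speed=.1);ctrl.movel([x-s*.005,y,.19],max_speed=.25)
    ctrl.movel([hx+s*.038,y,.165],max_speed=.2)
    for a in [45,30,18]:
        t=np.radians(a);ctrl.movel([hx+s*.053*np.cos(t),y,.104+.053*np.sin(t)+.004],max_speed=.06);rep('press')
    ctrl.movel([hx+s*.05,y,.24],max_speed=.25)
E
python3 - <<'E'
from bar import *
ctrl.ungrasp();rep('rel');ctrl.movel([.4494,.2955,.25],max_speed=.2)
ctrl.close_gripper(20)
ctrl.movep([.38,.337,.25],q(180))
swing(.409,1,138,.343)
im,d=vision.grab_frame('side');cv2.imwrite('pics/s4.png',cv2.resize(im[130:400,180:520],None,fx=2,fy=2))
E
```

```text
rel 20.17 [0.4494 0.2955 0.0786] w 0.0852 F [0.5 0.2 0.4] g 0.0
beside 23.53 [0.3441 0.3373 0.1265] w -0.0003 F [-0.1  0.2  0.7] g 0.0
swung 25.23 [0.4182 0.3367 0.1358] w -0.0001 F [-0.3  0.6  0.3] g 0.0
press 26.7 [0.4527 0.338  0.1485] w 0.0001 F [13.4 -2.7 15.1] g 9.4
press 27.08 [0.4634 0.3382 0.138 ] w 0.0001 F [18.  -2.  11.7] g 10.7
press 27.42 [0.4698 0.3383 0.1281] w -0.0001 F [22.8 -1.8  9.6] g 11.3
```

View pics/s4.png

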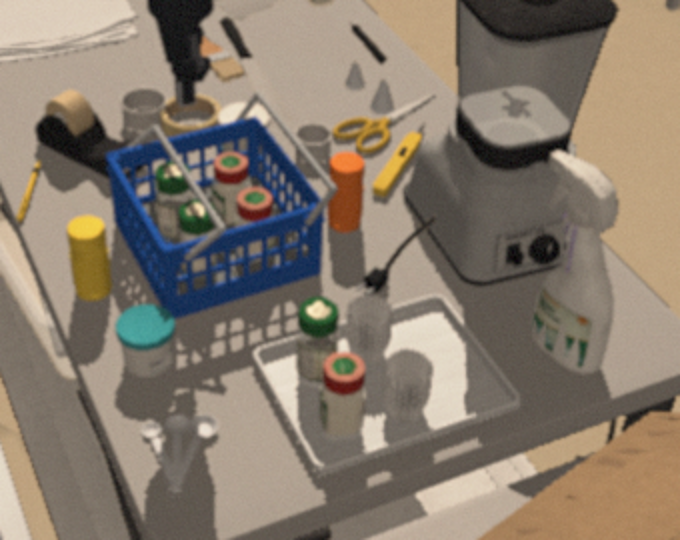

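The near bar is not down; it's still raised at about (190,185). The tool slid past it. I'll measure the bar.

```bash
cat >> h.py <<'E'
def bars():
    im,d=vision.grab_frame('top');P,ok=cloud('top',d);X,Y,Z=P[...,0],P[...,1],P[...,2]
    hsv=cv2.cvtColor(im,cv2.COLOR_BGR2HSV)
    k=ok&(hsv[...,1]<60)&(Y>.24)&(Y<.43)&(Z>.1175)&(Z<.175)&(X>.34)&(X<.64)
    for n,m,hx,s in (('near',X<.489,.409,1),('far',X>=.489,.569,-1)):
        a=P[k&m]
        if len(a)<20: print(n,'few',len(a));continue
        p=np.median(a,0);print(n,len(a),np.round(p,4),'deg',np.round(np.degrees(np.arctan2(p[2]-.003-.104,s*(p[0]-hx))),1),np.round(np.percentile(a[:,0],[5,95]),3))
E
python3 - <<'E'
from h import *
ctrl.movep([.62,.15,.3],q(180))
bars();rep('')
E
```

```text
near 480 [0.4537 0.3301 0.1363] deg 33.2 [0.449 0.458]
far 507 [0.6016 0.3343 0.1489] deg 127.9 [0.597 0.607]
 29.12 [0.6187 0.1525 0.2993] w -0.0002 F [-0.  -0.4 -0.5] g 0.0
```

```bash
python3 - <<'E'
from h import *
ctrl.movep([.453,.337,.2],q(180))
ctrl.movel([.453,.337,.14],max_speed=.15);rep('top')
ctrl.movel([.456,.337,.131],max_speed=.05);rep('p')
ctrl.movel([.459,.337,.1235],max_speed=.05);rep('p')
ctrl.movel([.459,.337,.25],max_speed=.25)
ctrl.movep([.62,.15,.3],q(180))
bars();rep('')
E
```

```text
top 30.73 [0.454  0.3367 0.1405] w 0.0 F [ 0.  -1.   0.4] g 0.0
p 31.07 [0.4561 0.3369 0.1311] w 0.0004 F [0.1 0.2 0.3] g 0.0
p 31.38 [0.4591 0.3376 0.1247] w 0.0001 F [-2.4 -1.2 12.8] g 6.6
near 472 [0.4588 0.3372 0.1246] deg 19.5 [0.454 0.463]
far 503 [0.6017 0.3357 0.1489] deg 127.9 [0.597 0.607]
 33.08 [0.6187 0.1526 0.2994] w -0.0 F [ 0.5 -0.1 -0.3] g 0.0
```

```bash
sed -i 's/hx+s\*.038,y,.165/hx+s*.030,y,.165/; s/\[45,30,18\]/[46,32,18]/; s/hx+s\*.053\*np.cos(t),y,.104+.053\*np.sin(t)+.004/hx+s*(.053*np.cos(t)-.003),y,.104+.053*np.sin(t)+.0035/' bar.py
python3 - <<'E'
from bar import *
swing(.569,-1,128,.632)
ctrl.movep([.62,.12,.3],q(180))
bars();rep('')
im,d=vision.grab_frame('top');cv2.imwrite('pics/t5.png',cv2.resize(im[80:400,160:520],None,fx=1.85,fy=1.85))
E
```

```text
beside 34.6 [0.6331 0.3365 0.1277] w 0.0002 F [ 0.3  1.  -0.3] g 0.0
swung 36.37 [0.5527 0.337  0.1313] w -0.0001 F [ 0.4 -0.7 -0.7] g 0.0
press 37.81 [0.5352 0.3369 0.145 ] w 0.0 F [0.8 0.  0.2] g 0.0
press 38.17 [0.5267 0.3369 0.1351] w -0.0001 F [0.1 0.3 0. ] g 0.0
press 38.54 [0.5227 0.3373 0.1249] w -0.0002 F [ 1.7 -0.7  9.5] g 4.3
near 475 [0.4588 0.3373 0.1248] deg 19.6 [0.454 0.463]
far 435 [0.5188 0.3356 0.1248] deg 19.5 [0.515 0.523]
 40.18 [0.619  0.1227 0.2992] w -0.0001 F [-0.7  0.6  0.1] g 0.0
```

View pics/t5.png

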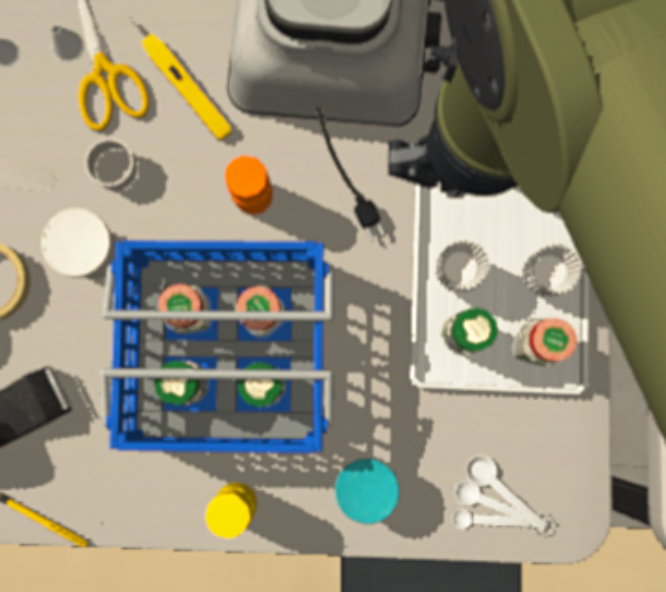

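The final view shows both bars lying across the rims. Two red and two green jars are in the pockets, and both cup stacks, a green jar and a red jar stand on the tray. Handing in.

```bash
python3 -c "
from station import ticket
print(ticket.close_job())"
```

```text
the job is handed in; nothing more can be done
None
```

The job is handed in: the crate holds two red and two green jars with both bars swung in, and the spare jars and both cup stacks stand on the tray; the judge's result was not shown.

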